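# Clear the mahjong tiles and counting sticks away with a tipping tray

## Task

Clear up after the game: put every loose mahjong tile into the open near end of the tipping tray and every loose counting stick lying on the table into the red lacquer chip box. Once all the tiles are in, raise the tray by its handle to 35 degrees and hold it there for two seconds, so that the tiles slide down until they lie wholly under the wire guard at the far end, then lower it until it is level again and let go. Do not tip it beyond 45 degrees, and leave the brass marker, the die, the saucer, the teacup and the sticks in the spring clip where they are.

Things in the scene. Friction and masses are not known exactly. Their poses are not given: they have to be found in the camera images.
- tile0: loose mahjong tile, a block 40 x 30 x 22 mm (local x, y, z), ivory with a brown bamboo back, 30 g; starts lying flat on the table; origin at the centre of its underside, z up. May be absent (None).
- tile1: loose mahjong tile, a block 40 x 30 x 22 mm (local x, y, z), ivory with a brown bamboo back, 30 g; starts lying flat on the table; origin at the centre of its underside, z up. May be absent (None).
- tile2: loose mahjong tile, a block 40 x 30 x 22 mm (local x, y, z), ivory with a brown bamboo back, 30 g; starts lying flat on the table; origin at the centre of its underside, z up. May be absent (None).
- stick0: loose pale bamboo counting stick, 90 x 10 x 10 mm, long along its local x, 12 g; starts lying on the table; origin at the centre of its underside. May be absent (None).
- stick1: loose pale bamboo counting stick, 90 x 10 x 10 mm, long along its local x, 12 g; starts lying on the table; origin at the centre of its underside. May be absent (None).
- stick2: loose pale bamboo counting stick, 90 x 10 x 10 mm, long along its local x, 12 g; starts lying on the table; origin at the centre of its underside. May be absent (None).
- stick3: loose pale bamboo counting stick, 90 x 10 x 10 mm, long along its local x, 12 g; starts lying on the table; origin at the centre of its underside. May be absent (None).
- stick4: loose pale bamboo counting stick, 90 x 10 x 10 mm, long along its local x, 12 g; starts lying on the table; origin at the centre of its underside. May be absent (None).
- tray (a joint): tilt of the tipping tray in rad: 0 = level, growing as its near (handle) end is raised; 0.61 = 35 degrees. The hinge is stiff: the tray stays where it is left, and takes about 8 N upward at the handle to raise.
- tray_hinge (a point): middle of the hinge axis, at the tray's far bottom edge, 20 mm above the table; its frame turns with the tray: x from the handle end to the far end, y along the hinge, z up out of the tray. In it the wooden tray spans x -230 to 0, y -75 to 75 mm; slick inner floor at z = 6 mm, 6 mm walls rising to z = 52 mm.
- tray_guard (a point): middle of the front bar of the chrome wire guard, at (-105, 0, 45) mm in the hinge frame. The guard (6 mm bars, undersides 36 mm above the tray floor) roofs the tray from here to the far wall; the near part of the tray, x -224 to -108 mm, is open from above. A tile is under it when its origin is beyond x = -90 mm in the hinge frame.
- tray_handle (a point): middle of the tray's handle, a chrome bar 10 mm in diameter and 90 mm long parallel to the hinge axis, standing over the near wall with its centre 32 mm above the rim, on two posts at its ends; at (-227, 0, 84) mm in the hinge frame. Turns with the tray.
- tray_load (a point): middle of the tray's open loading floor, on the floor surface, at (-165, 0, 6) mm in the hinge frame; turns with the tray.
- chip_box: red lacquer open box, fixed, 170 x 150 x 40 mm (local x, y, z), walls and floor 5 mm; origin at the centre of its underside.
- marker: brass wind marker disc, 42 mm across, 11 mm high, among the tiles and sticks; to be left alone. Origin at its underside.
- die: white 18 mm die lying beside the tiles and sticks; to be left alone. Origin at its underside.
- saucer: blue-and-white porcelain saucer, 110 mm across, 20 mm high, near the far edge; to be left alone.
- teacup: white teacup without handle, 74 mm across, 60 mm high; to be left alone.
Things that resemble listed ones, but are neither listed nor needed, are in the scene too. What is shaped like the tile0 but pink is not meant. What is shaped like the stick2 but pink is not meant.

How it is judged:
On the way, in this order (a step that is already met when the one before it is completed fails the run):
1. every tile is in the tray while the tray is level (x of tile0 in the frame of tray_hinge between -0.228 and 0 m and y of tile0 in the frame of tray_hinge between -0.072 and 0.072 m and z of tile0 in the frame of tray_hinge between -0.002 and 0.045 m and x of tile1 in the frame of tray_hinge between -0.228 and 0 m and y of tile1 in the frame of tray_hinge between -0.072 and 0.072 m and z of tile1 in the frame of tray_hinge between -0.002 and 0.045 m and x of tile2 in the frame of tray_hinge between -0.228 and 0 m and y of tile2 in the frame of tray_hinge between -0.072 and 0.072 m and z of tile2 in the frame of tray_hinge between -0.002 and 0.045 m and value of joint tray below 0.04 rad), for 0.3 s.
2. the tray is held tilted at 35 degrees (30 to 40) for a second (value of joint tray between 0.52 and 0.7 rad), for 1 s.
3. the tray is level again with every tile wholly under the guard (value of joint tray below 0.04 rad and x of tile0 in the frame of tray_hinge between -0.09 and 0 m and y of tile0 in the frame of tray_hinge between -0.072 and 0.072 m and z of tile0 in the frame of tray_hinge between -0.002 and 0.045 m and x of tile1 in the frame of tray_hinge between -0.09 and 0 m and y of tile1 in the frame of tray_hinge between -0.072 and 0.072 m and z of tile1 in the frame of tray_hinge between -0.002 and 0.045 m and x of tile2 in the frame of tray_hinge between -0.09 and 0 m and y of tile2 in the frame of tray_hinge between -0.072 and 0.072 m and z of tile2 in the frame of tray_hinge between -0.002 and 0.045 m), for 0.3 s.
At the end, for the whole second after the job is handed in: The tray is level (within 0.04 rad) with every tile under the guard (its origin within 90 mm of the hinge edge, inside the tray), every loose counting stick has its centre inside the red box and below its rim, and all of them are at rest (all of step 3 and x of stick0 in the frame of chip_box between -0.082 and 0.082 m and y of stick0 in the frame of chip_box between -0.072 and 0.072 m and z of stick0 in the frame of chip_box between 0 and 0.036 m and x of stick1 in the frame of chip_box between -0.082 and 0.082 m and y of stick1 in the frame of chip_box between -0.072 and 0.072 m and z of stick1 in the frame of chip_box between 0 and 0.036 m and x of stick2 in the frame of chip_box between -0.082 and 0.082 m and y of stick2 in the frame of chip_box between -0.072 and 0.072 m and z of stick2 in the frame of chip_box between 0 and 0.036 m and x of stick3 in the frame of chip_box between -0.082 and 0.082 m and y of stick3 in the frame of chip_box between -0.072 and 0.072 m and z of stick3 in the frame of chip_box between 0 and 0.036 m and x of stick4 in the frame of chip_box between -0.082 and 0.082 m and y of stick4 in the frame of chip_box between -0.072 and 0.072 m and z of stick4 in the frame of chip_box between 0 and 0.036 m and linear speed of each of tile0, tile1, tile2, stick0, stick1, stick2, stick3, stick4 below 0.03 m/s); the robot touches nothing.
It fails at once if the tray is tipped beyond 45 degrees (value of joint tray above 0.8 rad).
It fails at once if the marker is disturbed (moved more than 4 cm) (distance of marker from where it was at the start of the episode above 0.04 m).
It fails at once if the die is disturbed (moved more than 4 cm) (distance of die from where it was at the start of the episode above 0.04 m).
It fails at once if the saucer is disturbed (moved more than 4 cm) (distance of saucer from where it was at the start of the episode above 0.04 m).
It fails at once if the teacup is disturbed (moved more than 4 cm) (distance of teacup from where it was at the start of the episode above 0.04 m).
Of tile0, tile1, tile2 only 2 to 3 are there at a start; the rules pass over those that are not, and their reading is None.
Of stick0, stick1, stick2, stick3, stick4 only 3 to 5 are there at a start; the rules pass over those that are not, and their reading is None.
At some moment in a run one of tile0, tile1, tile2, stick0, stick1, stick2, stick3, stick4 may be knocked a few centimetres aside while the robot is not near it.
Once in a run the grip may slacken for a moment while it holds something.
It also fails if it takes over 210 s, if anything falls off the work surface, if the arm or the gripper's body presses on something with over 40 N, if the wrist force passes 120 N, or if a joint passes its speed limit or range.

## Robot

A 6-joint arm with a two-finger parallel gripper is mounted at the origin on the work surface. World frame = base frame: x ahead of the robot, y to its left, z up, the work surface at z = 0. Lengths are in m, angles in rad, forces in N, time in s.
With the tool pointing down it reaches from about 0.325 to 1 m from the base axis. Payload 5.1 kg.
Tool frame: the origin (TCP) lies at the very end of the fingers, on their centre line; the grasp point (between the pads) lies 19 mm behind it; z points along the fingers, y is the line along which they close (so a half turn about z gives the same grasp; the last joint's range is limited). The gripper opens to 85 mm and grips with 20 to 120 N. Pads are 22 mm wide; open, the fingers measure 114 mm over their backs; the gripper's body (76 mm by 85 mm) begins 54 mm behind the grasp point. The pads swing forward as they close: fully open they stand 13 mm farther back than shut.
Start: joints at [1.054, 0.124, 1.65, -0, 1.367, -0.083], TCP at [0.273, 0.59, 0.231] pointing down, gripper open.
Joint ranges: [-2.61, 2.61], [-1.02, 2.33], [0.03, 2.71], [-1.35, 4.49], [0.32, 2.68], [-2.91, 2.91]. Speed limits (rad/s): [2.57, 2.57, 3.14, 3.14, 3.14, 3.14].

## Interface

Orientations are given as a unit quaternion [x, y, z, w].
In Python, from bench import get_obs, snapshot, camera_model, sign_off, spot_in gives the robot as it stands.
- The arm moves only by the shell command python3 -m jog 'ROWS' [FORCE]. ROWS is a JSON object of lists of equal length, an entry for each row: "twist": the turn, a rotation vector about the tool's x, y, z in units of 120 degrees (1.0 is 120 degrees), a list of three; "travel": the shift along the tool's x, y, z in units of 0.5 m (1.0 is 0.5 m), a list of three; "hand": the opening, from 0 (shut) to 1 (fully open). A call has 1 to 5 rows; each row is the pose to reach, as a shift and turn from the pose commanded when the call began, along the tool's axes at that moment; what a row does not reach only later rows make up. A row lasts 1/10 s, in which the tool goes at most 50 mm and 8.59 degrees, less where a joint would pass 70% of its speed; a pose out of reach is approached as far as the arm can. A call with a number of a shift or a turn outside -1 to 1 is refused whole. A call with a gripper value outside its range is refused whole. The fingers move at their own pace and stop on an object; FORCE is the grip in N (left out, the last holds). Time passes only in rows, so rows that repeat a pose let the fingers close. It gives the time, the measured TCP pose, the force, the opening and the grip force at its end, in the units of the state.
- get_obs(): the state, without advancing time (a new reading comes with each control period).
- snapshot(name): name is "side" or "top" or "wrist"; returns the picture (480x640x3 uint8, red, green, blue); there is no depth.
- camera_model(name): a dict with "fovy" (degrees; the focal length in pixels is half the picture's height over the tangent of half this angle, whatever the lens; pixels are square), "cx", "cy" (the principal point, pixels), "origin" and "attitude" of the camera in the world; the wrist camera has in their place "tool_from_camera" (4x4, takes a point from camera to tool coordinates, whose origin is the TCP and whose axes are the flange's). Camera axes: x right, y down, z forward; pixel columns grow to the right and rows downward; lengths in m; the calibration is good to about 2 mm. A picture is of the moment at which its call begins: read the wrist's pose just before it. camera_model takes no time and is no camera call.
- sign_off(): hands the job in; it is judged then, once.
Trained networks look in the newest picture that a camera, given by its name, has taken for a name from the list of things; names that differ only in an ending like _2 or _b are one class to them, and where a whole thing is asked for, a point or a joint stands for the part that bears it (a point fixed in the world has none). Each returns a list of dicts, best first, with "score" (0 to 1); they miss things now and then, are a little off and sometimes report something else, mostly with a low value. They report only what shows in the picture. A call takes as long as a camera call. They do not tell look-alikes from the thing itself.
- spot_in(target, camera): "extent" ([left, top, right, bottom] as shares, 0 to 1, of the picture: columns of its width, rows of its height, round what is visible of it).
The state is a dict: "clock": time; "joint_positions": joint angles; "dq": joint speeds; "joint_efforts": joint torques, N m; "ee_pos": TCP position; "eef_rot": TCP orientation; "force": force on the tool from outside, world axes, zero at the start; "ft_torque": the same for the moment, N m; "opening": finger opening in m; "finger_force": force on a finger pad.
Only numpy, scipy, OpenCV 4.12 (cv2) and the standard library are available. Lean on these libraries where they do the work, as an engineer would, in place of code of your own. Each camera call takes 0.05 s, during which the arm holds its last target. There are 200 camera calls.

## Working session

There is one attempt and no reset: what is moved stays moved. The work goes in short steps, Python scripts to look and compute and a shell command to move; the robot and the scene stay as the last step left them, time stands still between calls to the robot, and variables do not carry over. Pictures are saved under pics/ and viewed, at most 14 in all, crops included, and the job is handed in when it is done.

```bash
ls; mkdir -p pics; cat > h.py <<'E'
import numpy as np, cv2, json
from scipy.spatial.transform import Rotation as R
from bench import *
def cam(name):
    m=camera_model(name); f=240/np.tan(np.radians(m['fovy'])/2)
    if 'origin' in m:
        o=np.array(m['origin']); a=np.array(m['attitude'],float)
        A=R.from_quat(a).as_matrix() if a.size==4 else a
    else:
        s=get_obs(); T=np.array(m['tool_from_camera']); Q=R.from_quat(s['eef_rot']).as_matrix()
        o=np.array(s['ee_pos'])+Q@T[:3,3]; A=Q@T[:3,:3]
    return f,m['cx'],m['cy'],o,A
def ray(c,u,v,z=0):
    f,cx,cy,o,A=c; d=A@np.array([(u-cx)/f,(v-cy)/f,1]); return o+d*(z-o[2])/d[2]
def proj(c,p):
    f,cx,cy,o,A=c; q=A.T@(np.array(p)-o); return q[0]/q[2]*f+cx,q[1]/q[2]*f+cy
def save(im,n): cv2.imwrite('pics/'+n+'.png',im[:,:,::-1])
E
python3 - <<'E'
from h import *
print(get_obs())
for n in ['top','side','wrist']: print(n,camera_model(n))
im=snapshot('top'); save(im,'top0'); np.save('top0.npy',im)
c=cam('top')
for t in ['tile0','stick0','tray','tray_handle','chip_box','marker','die','saucer','teacup']:
    for d in spot_in(t,'top'):
        e=np.array(d['extent'])*[640,480,640,480]; print(t,round(d['score'],2),e.round(),ray(c,(e[0]+e[2])/2,(e[1]+e[3])/2,0.01).round(3))
im=snapshot('side'); save(im,'side0')
E
```

```text
pics
{'clock': 0.0, 'joint_positions': array([ 1.05441123e+00,  1.24485206e-01,  1.65168130e+00, -1.39485745e-05,
        1.36749629e+00, -8.26086065e-02]), 'dq': array([ 0.00023797,  0.00117577,  0.00017115,  0.00030127,  0.00119889,
       -0.00084953]), 'joint_efforts': array([ 1.64349121e-04, -4.23593152e+01, -3.65463316e+01,  3.60759316e-05,
        6.87037056e-03,  6.82389739e-06]), 'ee_pos': array([0.27292622, 0.58924866, 0.23006158]), 'eef_rot': array([ 2.15190319e-01,  9.76571582e-01, -9.91008902e-04, -2.98861363e-04]), 'force': array([-0.53166848,  0.09242126,  0.58234299]), 'ft_torque': array([0.06177992, 0.04546736, 0.01633259]), 'finger_force': 0.0, 'opening': 0.08570878420972868}
top {'fovy': 49.991088045737385, 'cx': 312.75444973416904, 'cy': 238.0475680163487, 'origin': array([ 0.4884032 , -0.05765374,  0.95384631]), 'attitude': array([ 0.70660687, -0.70590115,  0.0375285 , -0.03165306])}
side {'fovy': 46.72318382269971, 'cx': 318.87075305363163, 'cy': 240.53177819851962, 'origin': array([0.45994111, 0.80199272, 0.75260228]), 'attitude': array([-0.06560081,  0.8903987
[... 957 characters left out ...]
 0.66  -0.161  0.01 ]
stick0 0.65 [180. 349. 233. 355.] [0.374 0.125 0.01 ]
stick0 0.55 [269. 175. 289. 223.] [ 0.654 -0.003  0.01 ]
tray 0.78 [ 77. 172. 184. 318.] [0.568 0.269 0.01 ]
tray 0.61 [309. 298. 326. 322.] [ 0.451 -0.074  0.01 ]
tray_handle 0.7 [314. 226. 324. 276.] [ 0.558 -0.077  0.01 ]
tray_handle 0.67 [ 75. 174. 185. 317.] [0.567 0.27  0.01 ]
chip_box 0.66 [420. 210. 518. 313.] [ 0.538 -0.352  0.01 ]
marker 0.86 [268. 240. 293. 263.] [ 0.557 -0.007  0.01 ]
die 0.49 [398. 192. 418. 206.] [ 0.654 -0.243  0.01 ]
saucer 0.86 [294. 102. 356. 159.] [ 0.784 -0.089  0.01 ]
saucer 0.24 [457. 152. 503. 196.] [ 0.702 -0.378  0.01 ]
teacup 0.67 [455. 155. 499. 193.] [ 0.702 -0.372  0.01 ]
```

```bash
python3 - <<'E'
from h import *
im=np.load('top0.npy'); c=im[90:370,60:540]
save(cv2.resize(c[:,:],None,fx=1.66,fy=1.66,interpolation=cv2.INTER_CUBIC),'c0')
c=im[160:360,200:430]; save(cv2.resize(c,None,fx=3,fy=3,interpolation=cv2.INTER_CUBIC),'c1')
E
```

```text
(no output)
```

View pics/c0.png

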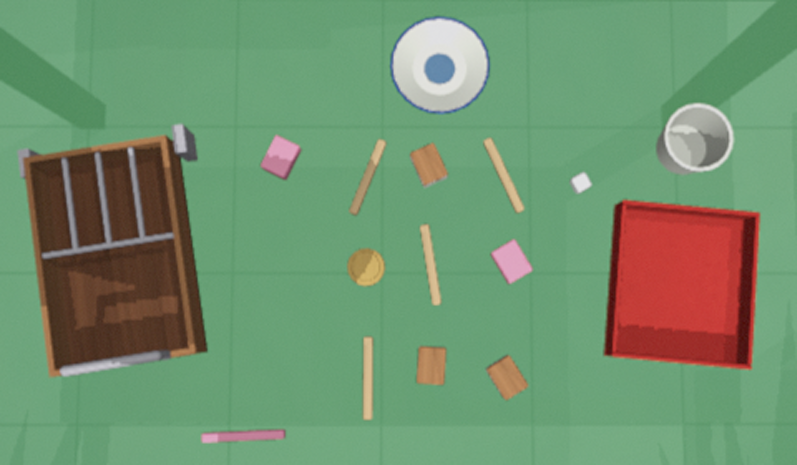

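View pics/c1.png

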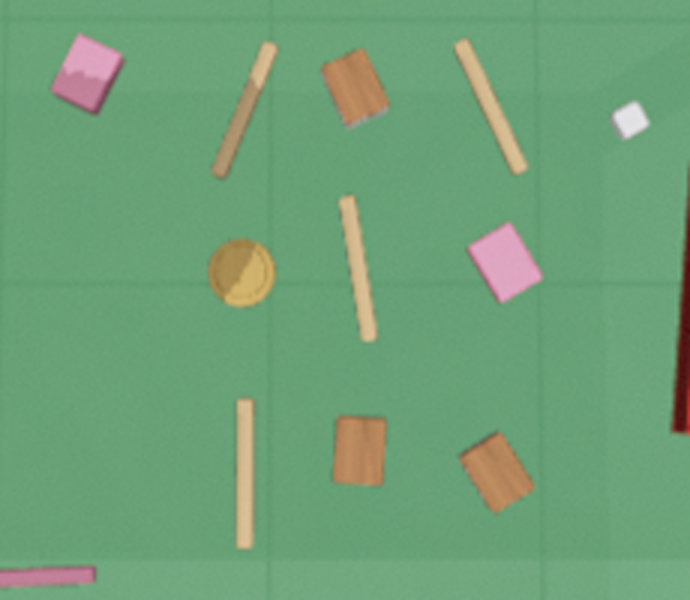

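View pics/side0.png

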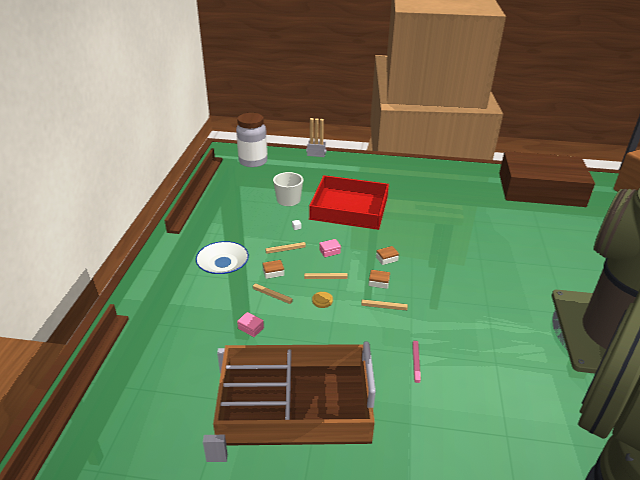

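The crops show three brown tiles near full-image px (318,190), (319,310) and (365,317). The four pale sticks are near (281,197), (319,250), (368,195) and (281,318). The pink tiles (229,184) and (368,248) and the pink stick (206,352) are look-alikes by colour, so I leave them. The marker is at (280,251), the die at (410,200), the box on the right and the tray on the left. Next I measure poses.

```bash
cat >> h.py <<'E'
def segs(im,c,box=(200,160,430,360)):
    """brown tiles and pale sticks in a top picture: kind, xy, yaw(deg of long axis), size"""
    hsv=cv2.cvtColor(im,cv2.COLOR_RGB2HSV).astype(int); H,S,V=hsv[...,0],hsv[...,1],hsv[...,2]
    m=((H<24)&(S>60)&(V>60)).astype(np.uint8); k=np.zeros_like(m); x0,y0,x1,y1=box; k[y0:y1,x0:x1]=1; m*=k
    out=[]
    cs,_=cv2.findContours(m,cv2.RETR_EXTERNAL,cv2.CHAIN_APPROX_NONE)
    for q in cs:
        a=cv2.contourArea(q)
        if a<60: continue
        r0=cv2.minAreaRect(q); asp=max(r0[1])/min(r0[1]); z=.01 if asp>3 else .022
        w=np.array([ray(c,p[0][0],p[0][1],z)[:2] for p in q]).astype(np.float32)
        (x,y),(a1,a2),an=cv2.minAreaRect(w)
        if a1<a2: a1,a2,an=a2,a1,an+90
        mk=np.zeros_like(m); cv2.drawContours(mk,[q],-1,1,-1)
        out.append(('stick' if asp>3 else 'tile',round(x,4),round(y,4),round((an+90)%180-90,1),round(a1,3),round(a2,3),im[mk>0].mean(0).round(),np.array(r0[0]).round()))
    return out
E
python3 - <<'E'
from h import *
im=np.load('top0.npy'); c=cam('top')
for o in segs(im,c): print(*o)
cr=im[160:330,65:195]; save(cv2.resize(cr,None,fx=4.5,fy=3.5,interpolation=cv2.INTER_CUBIC)[:595],'tray')
# box rim
hsv=cv2.cvtColor(im,cv2.COLOR_RGB2HSV).astype(int)
m=(((hsv[...,0]<6)|(hsv[...,0]>174))&(hsv[...,1]>150)).astype(np.uint8); m[:,:400]=0
q=max(cv2.findContours(m,0,2)[0],key=cv2.contourArea)
w=np.array([ray(c,p[0][0],p[0][1],.04)[:2] for p in q]).astype(np.float32); print('box',cv2.minAreaRect(w))
E
```

```text
tile 0.4379 -0.1592 31.8 0.04 0.03 [177. 132.  91.] [365. 317.]
tile 0.4506 -0.0773 -3.5 0.04 0.029 [179. 133.  91.] [319. 310.]
stick 0.4364 -0.0079 0.4 0.088 0.007 [207. 182. 140.] [281. 317.]
tile 0.5572 -0.006 0.3 0.038 0.036 [182. 155.  91.] [280. 250.]
stick 0.5323 -0.2744 -1.2 0.143 0.009 [92. 36. 29.] [426. 265.]
stick 0.5616 -0.0765 9.4 0.088 0.009 [206. 182. 140.] [319. 249.]
tile 0.6712 -0.0746 26.2 0.04 0.03 [178. 133.  93.] [318. 189.]
stick 0.6613 -0.1588 24.5 0.088 0.01 [202. 178. 136.] [363. 195.]
stick 0.659 -0.0067 -21.2 0.088 0.009 [177. 154. 116.] [281. 196.]
box ((0.5386342406272888, -0.3471652865409851), (0.15558892488479614, 0.16772134602069855), 84.70368957519531)
```

View pics/tray.png

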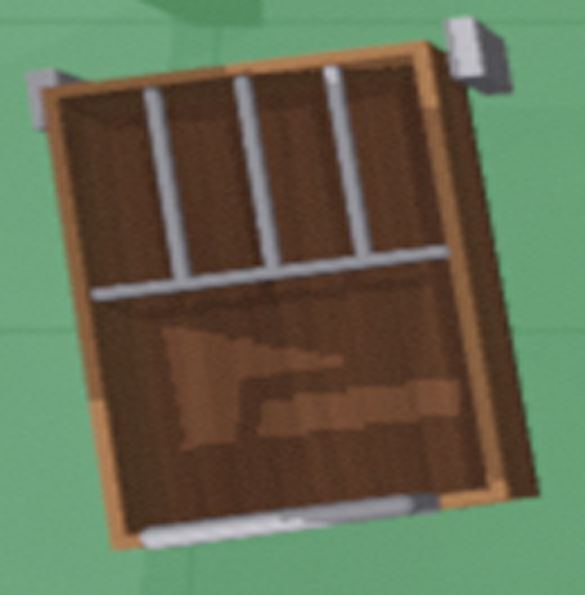

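```bash
python3 - <<'E'
from h import *
from scipy.optimize import least_squares
c=cam('top')
L=[(0,75,52),(0,-75,52),(-230,75,52),(-230,-75,52),(-227,45,84),(-227,-45,84),(-105,69,45),(-105,-69,45)]
P=[(42,90),(440,42),(113,549),(505,497),(145,538),(435,502),(92,295),(447,252)]
P=np.array(P)/[4.5,3.5]+[65,160]
def T(p,l):
    l=np.array(l)/1000; cs,s=np.cos(p[2]),np.sin(p[2])
    return [p[0]+cs*l[0]-s*l[1],p[1]+s*l[0]+cs*l[1],.02+l[2]]
f=lambda p:np.ravel([np.array(proj(c,T(p,l)))-q for l,q in zip(L,P)])
r=least_squares(f,[.66,.27,.1],loss='soft_l1'); p=r.x
print(p,np.degrees(p[2]),r.fun.reshape(-1,2).round(1))
for n,l in dict(handle=(-227,0,84),l0=(-165,0,6),lp=(-165,46,6),lm=(-165,-46,6)).items(): print(n,np.round(T(p,l),4))
E
```

```text
[0.6791229  0.27471867 0.15996483] 9.165309428682065 [[-0.4 -1. ]
 [-2.7 -0.6]
 [-0.6  0.3]
 [ 0.5  1. ]
 [ 2.2 -0.2]
 [-7.4  1.2]
 [ 0.8 -0.1]
 [ 1.3 -0.3]]
handle [0.455  0.2386 0.104 ]
l0 [0.5162 0.2484 0.026 ]
lp [0.5089 0.2938 0.026 ]
lm [0.5236 0.203  0.026 ]
```

```bash
cat > plan.py <<'E'
# legs: [x,y,z,a_deg(tool y yaw),hand(,tilt)]; prints travel/twist per call and row count
from h import *
import sys
def Q(a,tilt=0):
    a=np.radians(a); y=np.array([np.cos(a),np.sin(a),0]); z=np.array([0,0,-1.]); return R.from_matrix(np.c_[np.cross(y,z),y,z])
def plan(legs,start=None):
    if start is None: s=get_obs(); p,q=np.array(s['ee_pos']),R.from_quat(s['eef_rot'])
    else: p,q=np.array(start[:3]),Q(start[3])
    for L in legs:
        p1,q1=np.array(L[:3]),Q(L[3]); d=np.linalg.norm(p1-p); rv=(q.inv()*q1).as_rotvec(); w=np.degrees(np.linalg.norm(rv))
        n=max(1,int(np.ceil(max(d/.235,w/40)))); pa,qa=p,q
        for i in range(1,n+1):
            pb=p+(p1-p)*i/n; qb=q*R.from_rotvec(rv*i/n)
            t=(qa.inv().apply(pb-pa)/.5).round(3); tw=((qa.inv()*qb).as_rotvec()/np.radians(120)).round(3)
            k=int(np.ceil(max(d/n/.05,w/n/8.59)+.2))
            print('tw',(tw+0).tolist(),'tr',(t+0).tolist(),'h',L[4],'rows',min(5,k)); pa,qa=pb,qb
        p,q=p1,q1
if __name__=='__main__':
    a=json.loads(sys.argv[1]); plan(a,json.loads(sys.argv[2]) if len(sys.argv)>2 else None)
E
python3 plan.py '[[0.4506,-0.0773,0.12,86.5,0.65],[0.4506,-0.0773,0.004,86.5,0.65]]'
python3 -m jog '{"twist":[[0,0,0]],"travel":[[0,0,0]],"hand":[0.65]}' 60
```

```text
tw [0.0, 0.0, -0.059] tr [-0.294, -0.354, 0.074] h 0.65 rows 5
tw [0.0, 0.0, -0.059] tr [-0.248, -0.388, 0.074] h 0.65 rows 5
tw [0.0, 0.0, -0.059] tr [-0.198, -0.415, 0.074] h 0.65 rows 5
tw [0.0, 0.0, 0.0] tr [0.0, 0.0, 0.232] h 0.65 rows 3
clock: 0.65
ee_pos: [0.2732, 0.5898, 0.2313]
eef_rot: [0.215, 0.977, 0.0, 0.0]
force: [-0.1, -1.0, -0.3]
opening: 0.073
finger_force: 0.0
```

```bash
python3 -m jog '{"twist":[[0,0,-0.059],[0,0,-0.059],[0,0,-0.059],[0,0,-0.059],[0,0,-0.059]],"travel":[[-0.294,-0.354,0.074],[-0.294,-0.354,0.074],[-0.294,-0.354,0.074],[-0.294,-0.354,0.074],[-0.294,-0.354,0.074]],"hand":[0.65,0.65,0.65,0.65,0.65]}' 60
python3 -m jog '{"twist":[[0,0,-0.059],[0,0,-0.059],[0,0,-0.059],[0,0,-0.059],[0,0,-0.059]],"travel":[[-0.248,-0.388,0.074],[-0.248,-0.388,0.074],[-0.248,-0.388,0.074],[-0.248,-0.388,0.074],[-0.248,-0.388,0.074]],"hand":[0.65,0.65,0.65,0.65,0.65]}' 
python3 -m jog '{"twist":[[0,0,-0.059],[0,0,-0.059],[0,0,-0.059],[0,0,-0.059],[0,0,-0.059]],"travel":[[-0.198,-0.415,0.074],[-0.198,-0.415,0.074],[-0.198,-0.415,0.074],[-0.198,-0.415,0.074],[-0.198,-0.415,0.074]],"hand":[0.65,0.65,0.65,0.65,0.65]}' 
python3 plan.py '[[0.4506,-0.0773,0.004,86.5,0.65]]'
python3 - <<'E'
from h import *
im=snapshot('wrist'); save(im,'w1')
E
```

```text
clock: 1.15
ee_pos: [0.3323, 0.3647, 0.1936]
eef_rot: [0.155, 0.988, -0.0, -0.0]
force: [0.5, -0.0, -0.3]
opening: 0.0557
finger_force: 0.0
clock: 1.65
ee_pos: [0.3911, 0.1423, 0.157]
eef_rot: [0.094, 0.996, -0.0, 0.0]
force: [-0.4, -0.2, -0.3]
opening: 0.0553
finger_force: 0.0
clock: 2.15
ee_pos: [0.4501, -0.0802, 0.1203]
eef_rot: [0.032, 0.999, -0.0, 0.0]
force: [0.2, 0.9, 0.3]
opening: 0.0554
finger_force: 0.0
tw [0.0, 0.0, -0.002] tr [0.0, 0.006, 0.233] h 0.65 rows 3
```

View pics/w1.png

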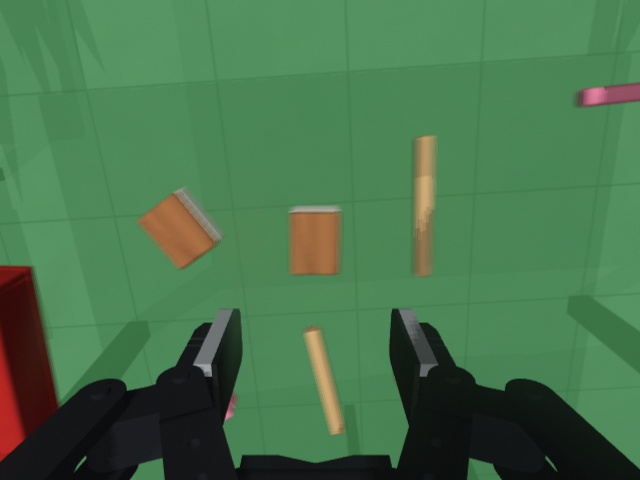

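Px (315,240) shows the brown tile straight below the fingers, with ivory at its edge. It is not pink, so I grasp it.

```bash
python3 -m jog '{"twist":[[0,0,0],[0,0,0],[0,0,0],[0,0,0]],"travel":[[0,0.006,0.08],[0,0.006,0.16],[0,0.006,0.233],[0,0.006,0.233]],"hand":[0.65,0.65,0.65,0.65]}'
python3 -m jog '{"twist":[[0,0,0],[0,0,0],[0,0,0],[0,0,0],[0,0,0]],"travel":[[0,0,0],[0,0,0],[0,0,0],[0,0,0],[0,0,0]],"hand":[0.2,0.2,0.2,0.2,0.2]}' 60
python3 - <<'E'
from h import *
from plan import plan
plan([[.4506,-.0773,.16,86.5,.2],[.5236,.203,.16,9.2,.2],[.5236,.203,.034,9.2,.2],[.5236,.203,.034,9.2,.5],[.5236,.203,.16,9.2,.5]])
E
```

```text
clock: 2.6
ee_pos: [0.4452, -0.0732, -0.0011]
eef_rot: [0.032, 0.999, 0.001, -0.006]
force: [-0.7, 0.8, -0.4]
opening: 0.0555
finger_force: 0.0
clock: 3.1
ee_pos: [0.4522, -0.075, 0.0063]
eef_rot: [0.031, 1.0, -0.001, 0.002]
force: [0.2, 0.2, 7.3]
opening: 0.0284
finger_force: 62.5
tw [0.0, 0.002, -0.001] tr [0.001, -0.005, -0.307] h 0.2 rows 4
tw [0.0, 0.0, 0.322] tr [-0.056, 0.284, 0.0] h 0.2 rows 5
tw [0.0, 0.0, 0.322] tr [0.134, 0.257, 0.0] h 0.2 rows 5
tw [0.0, 0.0, 0.0] tr [0.0, 0.0, 0.252] h 0.2 rows 3
tw [0.0, 0.0, 0.0] tr [0.0, 0.0, 0.0] h 0.5 rows 1
tw [0.0, 0.0, 0.0] tr [0.0, 0.0, -0.252] h 0.5 rows 3
```

```bash
python3 -m jog '{"twist":[[0,0,0],[0,0,0],[0,0,0],[0,0,0]],"travel":[[0,0,-0.08],[0,0,-0.16],[0,0,-0.24],[0,0,-0.312]],"hand":[0.2,0.2,0.2,0.2]}'
python3 -m jog '{"twist":[[0,0,0.322],[0,0,0.322],[0,0,0.322],[0,0,0.322],[0,0,0.322]],"travel":[[-0.056,0.284,0],[-0.056,0.284,0],[-0.056,0.284,0],[-0.056,0.284,0],[-0.056,0.284,0]],"hand":[0.2,0.2,0.2,0.2,0.2]}'
python3 -m jog '{"twist":[[0,0,0.322],[0,0,0.322],[0,0,0.322],[0,0,0.322],[0,0,0.322]],"travel":[[0.134,0.257,0],[0.134,0.257,0],[0.134,0.257,0],[0.134,0.257,0],[0.134,0.257,0]],"hand":[0.2,0.2,0.2,0.2,0.2]}'
python3 -m jog '{"twist":[[0,0,0],[0,0,0]],"travel":[[0,0,0],[0,0,0]],"hand":[0.2,0.2]}'
python3 - <<'E'
from h import *
from plan import plan
plan([[.5236,.203,.16,9.2,.2],[.5236,.203,.034,9.2,.2]])
im=snapshot('side'); save(im[250:480,150:450],'s1')
E
```

```text
clock: 3.5
ee_pos: [0.4503, -0.0745, 0.1626]
eef_rot: [0.031, 1.0, -0.0, 0.001]
force: [0.2, 0.8, -0.4]
opening: 0.0286
finger_force: 61.6
clock: 4.0
ee_pos: [0.4873, 0.0677, 0.1605]
eef_rot: [0.362, 0.932, 0.0, 0.0]
force: [0.3, -1.5, -0.4]
opening: 0.0281
finger_force: 61.6
clock: 4.5
ee_pos: [0.5239, 0.2076, 0.1604]
eef_rot: [0.65, 0.76, 0.0, 0.0]
force: [0.2, -0.3, 0.7]
opening: 0.0286
finger_force: 61.6
clock: 4.7
ee_pos: [0.5237, 0.2056, 0.1601]
eef_rot: [0.648, 0.762, 0.0, 0.0]
force: [0.8, -0.2, -0.4]
opening: 0.0282
finger_force: 61.6
tw [0.0, 0.0, 0.0] tr [-0.005, -0.001, 0.0] h 0.2 rows 1
tw [0.0, 0.0, 0.0] tr [0.0, 0.0, 0.252] h 0.2 rows 3
```

View pics/s1.png

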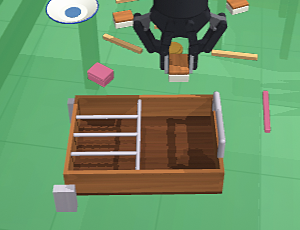

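The crop shows the tile at (178,65), upright in the fingers, over the side wall end of the open bay. Now I lower and release it.

```bash
python3 -m jog '{"twist":[[0,0,0],[0,0,0],[0,0,0],[0,0,0],[0,0,0]],"travel":[[-0.005,0,0.08],[-0.005,0,0.16],[-0.005,0,0.22],[-0.005,0,0.252],[-0.005,0,0.252]],"hand":[0.2,0.2,0.2,0.2,0.2]}'
python3 -m jog '{"twist":[[0,0,0],[0,0,0],[0,0,0]],"travel":[[0,0,0],[0,0,0],[0,0,0]],"hand":[0.48,0.48,0.48]}'
python3 -m jog '{"twist":[[0,0,0],[0,0,0],[0,0,0],[0,0,0]],"travel":[[0,0,-0.08],[0,0,-0.16],[0,0,-0.252],[0,0,-0.252]],"hand":[0.5,0.5,0.5,0.5]}'
python3 plan.py '[[0.4379,-0.1592,0.13,-58.2,0.65],[0.4379,-0.1592,0.004,-58.2,0.65]]' '[0.5236,0.203,0.16,9.2]'
echo; python3 plan.py '[[0.4379,-0.1592,0.16,-58.2,0.2],[0.5162,0.2484,0.16,9.2,0.2]]' '[0.4379,-0.1592,0.004,-58.2]'
python3 -c "
from h import *
im=snapshot('top');c=cam('top')
for o in segs(im,c): print(*o[:6],o[7])"
```

```text
clock: 5.25
ee_pos: [0.5248, 0.2029, 0.034]
eef_rot: [0.649, 0.761, 0.0, 0.0]
force: [0.7, 0.3, -0.4]
opening: 0.0284
finger_force: 61.7
clock: 5.55
ee_pos: [0.5262, 0.2034, 0.0357]
eef_rot: [0.649, 0.761, 0.002, 0.001]
force: [5.0, 0.4, 2.3]
opening: 0.0409
finger_force: 0.0
clock: 5.95
ee_pos: [0.5278, 0.2043, 0.168]
eef_rot: [0.649, 0.761, 0.005, 0.003]
force: [0.6, 0.2, 0.1]
opening: 0.0428
finger_force: 0.0
tw [0.0, 0.0, 0.281] tr [-0.344, -0.143, 0.03] h 0.65 rows 5
tw [0.0, 0.0, 0.281] tr [-0.365, 0.072, 0.03] h 0.65 rows 5
tw [0.0, 0.0, 0.0] tr [0.0, 0.0, 0.252] h 0.65 rows 3

tw [0.0, 0.0, 0.0] tr [0.0, 0.0, -0.312] h 0.2 rows 4
tw [0.0, 0.0, -0.281] tr [0.281, -0.305, 0.0] h 0.2 rows 5
tw [0.0, 0.0, -0.281] tr [0.403, -0.098, 0.0] h 0.2 rows 5
tile 0.4379 -0.1592 31.8 0.04 0.03 [365. 317.]
stick 0.4364 -0.0079 0.4 0.088 0.007 [281. 317.]
tile 0.5572 -0.006 0.5 0.038 0.036 [280. 250.]
stick 0.5323 -0.2744 -1.2 0.143 0.009 [426. 265.]
stick 0.5616 -0.0765 9.4 0.088 0.009 [319. 249.]
tile 0.6712 -0.0746 26.2 0.04 0.03 [318. 189.]
stick 0.6613 -0.1588 24.5 0.088 0.01 [363. 195.]
stick 0.6592 -0.0067 -21.6 0.088 0.009 [281. 196.]
```

```bash
python3 -m jog '{"twist":[[0,0,0.281],[0,0,0.281],[0,0,0.281],[0,0,0.281],[0,0,0.281]],"travel":[[-0.344,-0.143,0.03],[-0.344,-0.143,0.03],[-0.344,-0.143,0.03],[-0.344,-0.143,0.03],[-0.344,-0.143,0.03]],"hand":[0.65,0.65,0.65,0.65,0.65]}'
python3 -m jog '{"twist":[[0,0,0.281],[0,0,0.281],[0,0,0.281],[0,0,0.281],[0,0,0.281]],"travel":[[-0.365,0.072,0.03],[-0.365,0.072,0.03],[-0.365,0.072,0.03],[-0.365,0.072,0.03],[-0.365,0.072,0.03]],"hand":[0.65,0.65,0.65,0.65,0.65]}'
python3 -m jog '{"twist":[[0,0,0],[0,0,0],[0,0,0],[0,0,0],[0,0,0]],"travel":[[0,0,0],[0,0,0.08],[0,0,0.16],[0,0,0.22],[0,0,0.252]],"hand":[0.65,0.65,0.65,0.65,0.65]}'
python3 -m jog '{"twist":[[0,0,0],[0,0,0],[0,0,0],[0,0,0],[0,0,0]],"travel":[[0,0,0],[0,0,0],[0,0,0],[0,0,0],[0,0,0]],"hand":[0.65,0.2,0.2,0.2,0.2]}' 60
python3 -m jog '{"twist":[[0,0,0],[0,0,0],[0,0,0],[0,0,0]],"travel":[[0,0,-0.08],[0,0,-0.16],[0,0,-0.24],[0,0,-0.312]],"hand":[0.2,0.2,0.2,0.2]}'
python3 -m jog '{"twist":[[0,0,-0.281],[0,0,-0.281],[0,0,-0.281],[0,0,-0.281],[0,0,-0.281]],"travel":[[0.281,-0.305,0],[0.281,-0.305,0],[0.281,-0.305,0],[0.281,-0.305,0],[0.281,-0.305,0]],"hand":[0.2,0.2,0.2,0.2,0.2]}'
python3 -m jog '{"twist":[[0,0,-0.281],[0,0,-0.281],[0,0,-0.281],[0,0,-0.281],[0,0,-0.281]],"travel":[[0.403,-0.098,0],[0.403,-0.098,0],[0.403,-0.098,0],[0.403,-0.098,0],[0.403,-0.098,0]],"hand":[0.2,0.2,0.2,0.2,0.2]}'
python3 -m jog '{"twist":[[0,0,0],[0,0,0]],"travel":[[0,0,0],[0,0,0]],"hand":[0.2,0.2]}'
python3 plan.py '[[0.5162,0.2484,0.034,9.2,0.2]]'
```

```text
clock: 6.5
ee_pos: [0.4779, 0.019, 0.1423]
eef_rot: [0.843, 0.537, -0.002, -0.001]
force: [-0.4, 0.4, -0.1]
opening: 0.0553
finger_force: 0.0
clock: 7.0
ee_pos: [0.4358, -0.161, 0.1282]
eef_rot: [0.963, 0.27, -0.001, -0.001]
force: [-1.0, -0.6, 0.1]
opening: 0.0556
finger_force: 0.0
clock: 7.5
ee_pos: [0.4355, -0.1558, 0.0003]
eef_rot: [0.961, 0.275, -0.002, -0.002]
force: [0.3, 0.1, -0.2]
opening: 0.0557
finger_force: 0.0
clock: 8.0
ee_pos: [0.4388, -0.1593, 0.0054]
eef_rot: [0.962, 0.273, 0.001, 0.001]
force: [1.0, 2.1, 4.5]
opening: 0.0281
finger_force: 61.9
clock: 8.4
ee_pos: [0.4375, -0.1591, 0.1622]
eef_rot: [0.962, 0.273, 0.001, 0.001]
force: [0.5, -0.5, 0.5]
opening: 0.0279
finger_force: 65.2
clock: 8.9
ee_pos: [0.4772, 0.0487, 0.1603]
eef_rot: [0.84, 0.543, 0.001, -0.0]
force: [-1.0, -0.9, 0.9]
opening: 0.0286
finger_force: 65.3
clock: 9.4
ee_pos: [0.5169, 0.2518, 0.1602]
eef_rot: [0.647, 0.763, 0.001, -0.0]
force: [0.4, -1.0, -0.8]
opening: 0.0285
finger_force: 65.3
clock: 9.6
ee_pos: [0.5162, 0.247, 0.1596]
eef_rot: [0.649, 0.76, -0.001, 0.0]
force: [-0.4, 0.2, 0.6]
opening: 0.0285
finger_force: 65.3
tw [0.0, 0.0, -0.002] tr [0.003, 0.001, 0.251] h 0.2 rows 3
```

```bash
python3 -m jog '{"twist":[[0,0,0],[0,0,0],[0,0,0],[0,0,0],[0,0,0]],"travel":[[0,0,0.08],[0,0,0.16],[0,0,0.22],[0,0,0.252],[0,0,0.252]],"hand":[0.2,0.2,0.2,0.2,0.2]}'
python3 -m jog '{"twist":[[0,0,0],[0,0,0],[0,0,0]],"travel":[[0,0,0],[0,0,0],[0,0,0]],"hand":[0.48,0.48,0.48]}'
python3 -m jog '{"twist":[[0,0,0],[0,0,0],[0,0,0],[0,0,0]],"travel":[[0,0,-0.08],[0,0,-0.16],[0,0,-0.252],[0,0,-0.252]],"hand":[0.5,0.5,0.5,0.5]}'
python3 plan.py '[[0.6712,-0.0746,0.13,-63.8,0.65],[0.6712,-0.0746,0.004,-63.8,0.65]]' '[0.5162,0.2484,0.16,9.2]'
echo; python3 plan.py '[[0.6712,-0.0746,0.16,-63.8,0.2],[0.5089,0.2938,0.16,9.2,0.2]]' '[0.6712,-0.0746,0.004,-63.8]'
python3 -c "
from h import *
im=snapshot('top');c=cam('top')
for o in segs(im,c): print(*o[:6],o[7])
save(cv2.resize(im[160:330,65:195],None,fx=3,fy=3),'t2')"
```

```text
clock: 10.1
ee_pos: [0.5169, 0.2464, 0.0331]
eef_rot: [0.65, 0.76, -0.0, 0.0]
force: [-0.2, 0.2, -0.0]
opening: 0.0283
finger_force: 65.3
clock: 10.4
ee_pos: [0.519, 0.2476, 0.0361]
eef_rot: [0.649, 0.761, 0.002, 0.002]
force: [5.4, -0.4, 1.5]
opening: 0.0409
finger_force: 0.0
clock: 10.8
ee_pos: [0.5206, 0.2491, 0.1691]
eef_rot: [0.649, 0.761, 0.006, 0.004]
force: [0.4, -0.2, 0.6]
opening: 0.0427
finger_force: 0.0
tw [0.0, 0.0, 0.304] tr [-0.344, 0.101, 0.03] h 0.65 rows 5
tw [0.0, 0.0, 0.304] tr [-0.216, 0.286, 0.03] h 0.65 rows 5
tw [0.0, 0.0, 0.0] tr [0.0, 0.0, 0.252] h 0.65 rows 3

tw [0.0, 0.0, 0.0] tr [0.0, 0.0, -0.312] h 0.2 rows 4
tw [0.0, 0.0, -0.304] tr [0.017, -0.402, 0.0] h 0.2 rows 5
tw [0.0, 0.0, -0.304] tr [0.253, -0.313, 0.0] h 0.2 rows 5
stick 0.4364 -0.0079 0.4 0.088 0.007 [281. 317.]
tile 0.5572 -0.006 0.5 0.038 0.036 [280. 250.]
stick 0.5323 -0.2744 -1.2 0.143 0.009 [426. 265.]
stick 0.5616 -0.0765 9.4 0.088 0.009 [319. 249.]
tile 0.6712 -0.0746 26.2 0.04 0.03 [318. 189.]
stick 0.6613 -0.1589 24.3 0.088 0.01 [363. 195.]
stick 0.659 -0.0067 -21.6 0.088 0.009 [281. 196.]
```

View pics/t2.png

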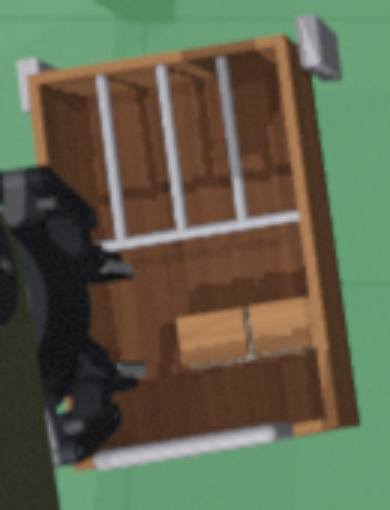

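The crop shows two tiles side by side in the bay at (212,335) and (280,325), with the left part free for the third.

```bash
python3 -m jog '{"twist":[[0,0,0.304],[0,0,0.304],[0,0,0.304],[0,0,0.304],[0,0,0.304]],"travel":[[-0.344,0.101,0.03],[-0.344,0.101,0.03],[-0.344,0.101,0.03],[-0.344,0.101,0.03],[-0.344,0.101,0.03]],"hand":[0.65,0.65,0.65,0.65,0.65]}'
python3 -m jog '{"twist":[[0,0,0.304],[0,0,0.304],[0,0,0.304],[0,0,0.304],[0,0,0.304]],"travel":[[-0.216,0.286,0.03],[-0.216,0.286,0.03],[-0.216,0.286,0.03],[-0.216,0.286,0.03],[-0.216,0.286,0.03]],"hand":[0.65,0.65,0.65,0.65,0.65]}'
python3 -m jog '{"twist":[[0,0,0],[0,0,0],[0,0,0],[0,0,0],[0,0,0]],"travel":[[0,0,0],[0,0,0.08],[0,0,0.16],[0,0,0.22],[0,0,0.252]],"hand":[0.65,0.65,0.65,0.65,0.65]}'
python3 -m jog '{"twist":[[0,0,0],[0,0,0],[0,0,0],[0,0,0],[0,0,0]],"travel":[[0,0,0],[0,0,0],[0,0,0],[0,0,0],[0,0,0]],"hand":[0.65,0.2,0.2,0.2,0.2]}' 60
python3 -m jog '{"twist":[[0,0,0],[0,0,0],[0,0,0],[0,0,0]],"travel":[[0,0,-0.08],[0,0,-0.16],[0,0,-0.24],[0,0,-0.312]],"hand":[0.2,0.2,0.2,0.2]}'
python3 -m jog '{"twist":[[0,0,-0.304],[0,0,-0.304],[0,0,-0.304],[0,0,-0.304],[0,0,-0.304]],"travel":[[0.017,-0.402,0],[0.017,-0.402,0],[0.017,-0.402,0],[0.017,-0.402,0],[0.017,-0.402,0]],"hand":[0.2,0.2,0.2,0.2,0.2]}'
python3 -m jog '{"twist":[[0,0,-0.304],[0,0,-0.304],[0,0,-0.304],[0,0,-0.304],[0,0,-0.304]],"travel":[[0.253,-0.313,0],[0.253,-0.313,0],[0.253,-0.313,0],[0.253,-0.313,0],[0.253,-0.313,0]],"hand":[0.2,0.2,0.2,0.2,0.2]}'
python3 -m jog '{"twist":[[0,0,0],[0,0,0]],"travel":[[0,0,0],[0,0,0]],"hand":[0.2,0.2]}'
python3 plan.py '[[0.5089,0.2938,0.034,9.2,0.2]]'
```

```text
clock: 11.35
ee_pos: [0.5933, 0.0823, 0.143]
eef_rot: [0.857, 0.516, -0.002, -0.0]
force: [-0.1, 0.9, -0.6]
opening: 0.0553
finger_force: 0.0
clock: 11.85
ee_pos: [0.6704, -0.0795, 0.1278]
eef_rot: [0.975, 0.222, -0.001, -0.0]
force: [-0.1, 0.9, -1.0]
opening: 0.0557
finger_force: 0.0
clock: 12.35
ee_pos: [0.6674, -0.0741, -0.0004]
eef_rot: [0.974, 0.227, -0.003, -0.001]
force: [-0.2, 0.2, -0.6]
opening: 0.0554
finger_force: 0.0
clock: 12.85
ee_pos: [0.6727, -0.0756, 0.0066]
eef_rot: [0.974, 0.226, 0.002, 0.001]
force: [0.3, 0.1, 5.5]
opening: 0.0283
finger_force: 62.5
clock: 13.25
ee_pos: [0.671, -0.0753, 0.1624]
eef_rot: [0.974, 0.226, 0.001, 0.0]
force: [1.7, -0.3, 0.6]
opening: 0.0286
finger_force: 61.7
clock: 13.75
ee_pos: [0.5873, 0.1135, 0.16]
eef_rot: [0.852, 0.524, 0.0, -0.001]
force: [0.1, -0.8, -0.2]
opening: 0.0285
finger_force: 61.8
clock: 14.25
ee_pos: [0.5065, 0.2977, 0.1602]
eef_rot: [0.645, 0.764, 0.001, -0.001]
force: [0.6, -0.1, -0.1]
opening: 0.0283
finger_force: 61.8
clock: 14.45
ee_pos: [0.5091, 0.293, 0.1599]
eef_rot: [0.649, 0.761, 0.0, 0.0]
force: [-0.2, -0.4, 0.5]
opening: 0.0286
finger_force: 61.8
tw [0.0, 0.0, -0.001] tr [0.002, 0.0, 0.252] h 0.2 rows 3
```

```bash
python3 -m jog '{"twist":[[0,0,0],[0,0,0],[0,0,0],[0,0,0],[0,0,0]],"travel":[[0,0,0.08],[0,0,0.16],[0,0,0.22],[0,0,0.252],[0,0,0.252]],"hand":[0.2,0.2,0.2,0.2,0.2]}'
python3 -m jog '{"twist":[[0,0,0],[0,0,0],[0,0,0]],"travel":[[0,0,0],[0,0,0],[0,0,0]],"hand":[0.48,0.48,0.48]}'
python3 -m jog '{"twist":[[0,0,0],[0,0,0],[0,0,0],[0,0,0]],"travel":[[0,0,-0.08],[0,0,-0.16],[0,0,-0.272],[0,0,-0.272]],"hand":[0.5,0.5,0.5,0.5]}'
python3 plan.py '[[0.455,0.2386,0.17,9.2,0.5],[0.455,0.2386,0.089,9.2,0.5]]' '[0.5089,0.2938,0.17,9.2]'
```

```text
clock: 14.95
ee_pos: [0.51, 0.2922, 0.0335]
eef_rot: [0.65, 0.76, -0.0, -0.0]
force: [0.2, -0.1, 0.2]
opening: 0.0284
finger_force: 63.3
clock: 15.25
ee_pos: [0.5114, 0.2932, 0.0356]
eef_rot: [0.649, 0.761, 0.002, 0.001]
force: [6.0, -0.4, 0.1]
opening: 0.0407
finger_force: 0.0
clock: 15.65
ee_pos: [0.5125, 0.2948, 0.1785]
eef_rot: [0.649, 0.761, 0.006, 0.003]
force: [1.6, 0.1, 1.3]
opening: 0.0426
finger_force: 0.0
tw [0.0, 0.0, 0.0] tr [-0.092, -0.124, 0.0] h 0.5 rows 2
tw [0.0, 0.0, 0.0] tr [0.0, 0.0, 0.162] h 0.5 rows 2
```

```bash
python3 -m jog '{"twist":[[0,0,0],[0,0,0],[0,0,0],[0,0,0]],"travel":[[-0.05,-0.07,0],[-0.092,-0.124,0],[-0.092,-0.124,0],[-0.092,-0.124,0]],"hand":[0.5,0.5,0.5,0.5]}'
python3 -c "
from h import *
a=snapshot('side')[300:470,180:420]; b=snapshot('top')[160:330,65:305]
save(cv2.resize(np.vstack([a,b]),None,fx=1.75,fy=1.75),'both')"
python3 plan.py '[[0.455,0.2386,0.089,9.2,0.5]]'
```

```text
clock: 16.05
ee_pos: [0.4548, 0.2377, 0.17]
eef_rot: [0.649, 0.761, 0.0, -0.0]
force: [0.4, -0.4, 1.1]
opening: 0.0431
finger_force: 0.0
tw [0.0, 0.0, -0.001] tr [0.001, -0.001, 0.163] h 0.5 rows 2
```

View pics/both.png

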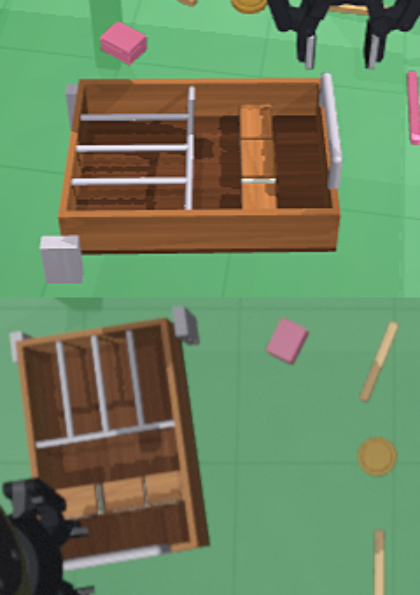

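All three tiles are in the bay (top crop: (75,500), (120,495), (162,490)). Next I grip the handle.

```bash
python3 -m jog '{"twist":[[0,0,0],[0,0,0],[0,0,0],[0,0,0]],"travel":[[0,0,0.06],[0,0,0.12],[0,0,0.162],[0,0,0.162]],"hand":[0.5,0.5,0.5,0.5]}'
python3 -m jog '{"twist":[[0,0,0],[0,0,0],[0,0,0],[0,0,0],[0,0,0]],"travel":[[0,0,0],[0,0,0],[0,0,0],[0,0,0],[0,0,0]],"hand":[0,0,0,0,0]}' 50
python3 -m jog '{"twist":[[0,0,0],[0,0,0],[0,0,0]],"travel":[[0,0,0],[0,0,0],[0,0,0]],"hand":[0,0,0]}'
```

```text
clock: 16.55
ee_pos: [0.4532, 0.2376, 0.0852]
eef_rot: [0.649, 0.761, -0.003, -0.002]
force: [-0.2, -0.2, -0.0]
opening: 0.0425
finger_force: 0.0
clock: 17.05
ee_pos: [0.4562, 0.2387, 0.0908]
eef_rot: [0.649, 0.761, 0.001, 0.001]
force: [-1.3, 0.5, 6.4]
opening: 0.008
finger_force: 49.1
clock: 17.35
ee_pos: [0.4562, 0.2386, 0.0908]
eef_rot: [0.649, 0.761, 0.002, 0.001]
force: [-3.0, 0.0, 5.8]
opening: 0.0078
finger_force: 49.1
```

```bash
python3 -m jog '{"twist":[[0,0,0],[0,0,0],[0,0,0],[0,0,0],[0,0,0]],"travel":[[0,0.007,-0.016],[0,0.014,-0.031],[0,0.021,-0.046],[0,0.028,-0.061],[0,0.036,-0.076]],"hand":[0,0,0,0,0]}'
python3 -m jog '{"twist":[[0,0,0],[0,0,0],[0,0,0],[0,0,0],[0,0,0]],"travel":[[0,0.009,-0.015],[0,0.018,-0.029],[0,0.028,-0.043],[0,0.038,-0.056],[0,0.049,-0.069]],"hand":[0,0,0,0,0]}'
python3 -m jog '{"twist":[[0,0,0],[0,0,0],[0,0,0],[0,0,0],[0,0,0]],"travel":[[0,0.011,-0.013],[0,0.023,-0.025],[0,0.035,-0.037],[0,0.047,-0.049],[0,0.06,-0.06]],"hand":[0,0,0,0,0]}'
python3 -m jog '{"twist":[[0,0,0],[0,0,0],[0,0,0],[0,0,0],[0,0,0]],"travel":[[0,0.011,-0.009],[0,0.022,-0.017],[0,0.033,-0.025],[0,0.033,-0.025],[0,0.033,-0.025]],"hand":[0,0,0,0,0]}'
python3 -c "
from h import *
a=snapshot('side')[130:470,150:450]
save(cv2.resize(a,None,fx=1.7,fy=1.7),'tilt')"
```

```text
clock: 17.85
ee_pos: [0.4713, 0.241, 0.1249]
eef_rot: [0.649, 0.761, -0.001, -0.002]
force: [0.3, 4.9, -11.7]
opening: 0.008
finger_force: 48.4
clock: 18.35
ee_pos: [0.4936, 0.2447, 0.1593]
eef_rot: [0.649, 0.761, -0.004, -0.004]
force: [-8.8, 4.1, -5.6]
opening: 0.0078
finger_force: 48.7
clock: 18.85
ee_pos: [0.5225, 0.2495, 0.1906]
eef_rot: [0.649, 0.761, -0.005, -0.004]
force: [-16.2, 1.3, 4.2]
opening: 0.0077
finger_force: 49.1
clock: 19.35
ee_pos: [0.5407, 0.2525, 0.2057]
eef_rot: [0.649, 0.761, -0.002, -0.002]
force: [-11.5, 1.3, 7.6]
opening: 0.0079
finger_force: 49.6
```

View pics/tilt.png

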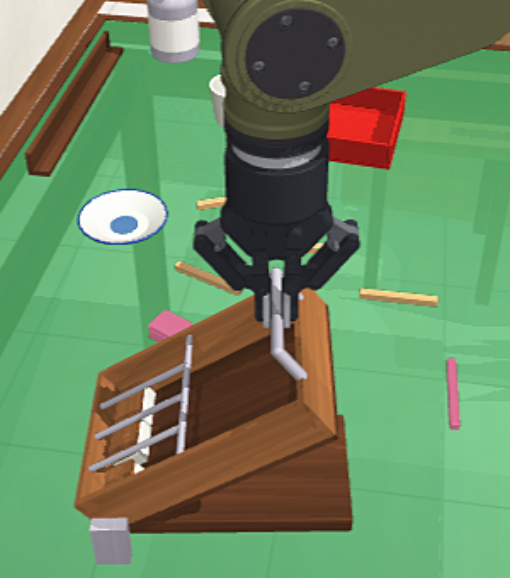

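The tilted tray is held by its bar at (278,300), and the tiles are at (145,430) against the far wall under the guard. I hold it for 2 s and then lower it.

```bash
for i in 1 2 3 4; do python3 -m jog '{"twist":[[0,0,0],[0,0,0],[0,0,0],[0,0,0],[0,0,0]],"travel":[[0,0,0],[0,0,0],[0,0,0],[0,0,0],[0,0,0]],"hand":[0,0,0,0,0]}' | head -2; done
python3 -m jog '{"twist":[[0,0,0],[0,0,0],[0,0,0],[0,0,0]],"travel":[[0,-0.011,0.008],[0,-0.022,0.016],[0,-0.033,0.025],[0,-0.033,0.025]],"hand":[0,0,0,0]}'
python3 -m jog '{"twist":[[0,0,0],[0,0,0],[0,0,0],[0,0,0],[0,0,0]],"travel":[[0,-0.013,0.011],[0,-0.025,0.023],[0,-0.037,0.035],[0,-0.049,0.047],[0,-0.06,0.06]],"hand":[0,0,0,0,0]}'
python3 -m jog '{"twist":[[0,0,0],[0,0,0],[0,0,0],[0,0,0],[0,0,0]],"travel":[[0,-0.011,0.013],[0,-0.021,0.026],[0,-0.031,0.04],[0,-0.04,0.054],[0,-0.049,0.069]],"hand":[0,0,0,0,0]}'
python3 -m jog '{"twist":[[0,0,0],[0,0,0],[0,0,0],[0,0,0],[0,0,0]],"travel":[[0,-0.008,0.015],[0,-0.015,0.03],[0,-0.022,0.045],[0,-0.029,0.06],[0,-0.036,0.076]],"hand":[0,0,0,0,0]}'
python3 -m jog '{"twist":[[0,0,0],[0,0,0],[0,0,0]],"travel":[[0,0,0.004],[0,0,0.004],[0,0,0.004]],"hand":[0,0,0]}'
```

```text
clock: 19.9
ee_pos: [0.5407, 0.2525, 0.2057]
clock: 20.4
ee_pos: [0.5407, 0.2525, 0.2057]
clock: 20.9
ee_pos: [0.5407, 0.2525, 0.2058]
clock: 21.4
ee_pos: [0.5407, 0.2525, 0.2057]
clock: 21.8
ee_pos: [0.5261, 0.2501, 0.1941]
eef_rot: [0.649, 0.761, 0.0, -0.001]
force: [-6.3, 1.3, 6.5]
opening: 0.0081
finger_force: 49.6
clock: 22.3
ee_pos: [0.4978, 0.2455, 0.1649]
eef_rot: [0.649, 0.761, 0.002, 0.0]
force: [-5.4, 1.5, 9.4]
opening: 0.0079
finger_force: 50.4
clock: 22.8
ee_pos: [0.4737, 0.2415, 0.1294]
eef_rot: [0.649, 0.761, 0.001, 0.0]
force: [-3.6, 1.2, 5.3]
opening: 0.008
finger_force: 51.0
clock: 23.3
ee_pos: [0.4562, 0.2386, 0.0905]
eef_rot: [0.649, 0.761, 0.001, 0.001]
force: [-4.9, -1.7, 42.7]
opening: 0.0078
finger_force: 56.5
clock: 23.6
ee_pos: [0.4562, 0.2386, 0.0904]
eef_rot: [0.649, 0.761, 0.001, 0.0]
force: [-7.9, 0.2, 18.5]
opening: 0.008
finger_force: 54.2
```

```bash
python3 -m jog '{"twist":[[0,0,0],[0,0,0],[0,0,0],[0,0,0]],"travel":[[0,0,0],[0,0,0],[0,0,0],[0,0,0]],"hand":[0.45,0.45,0.45,0.45]}'
python3 -m jog '{"twist":[[0,0,0],[0,0,0],[0,0,0],[0,0,0],[0,0,0]],"travel":[[0,0,-0.05],[0,0,-0.1],[0,0,-0.17],[0,0,-0.17],[0,0,-0.17]],"hand":[0.45,0.45,0.45,0.45,0.45]}'
python3 plan.py '[[0.4364,-0.0079,0.1,90.4,0.45],[0.4364,-0.0079,0.004,90.4,0.45],[0.4364,-0.0079,0.16,90.4,0],[0.5419,-0.3114,0.12,84.7,0],[0.5419,-0.3114,0.03,84.7,0],[0.5419,-0.3114,0.12,84.7,0.4]]'
echo B; python3 plan.py '[[0.5616,-0.0765,0.1,99.4,0.45],[0.5616,-0.0765,0.004,99.4,0.45],[0.5616,-0.0765,0.16,99.4,0],[0.5397,-0.3353,0.12,84.7,0]]' '[0.5419,-0.3114,0.12,84.7]'
echo C; python3 plan.py '[[0.6613,-0.1589,0.1,114.4,0.45],[0.6613,-0.1589,0.004,114.4,0.45],[0.6613,-0.1589,0.16,114.4,0],[0.5375,-0.3591,0.12,84.7,0]]' '[0.5397,-0.3353,0.12,84.7]'
echo D; python3 plan.py '[[0.659,-0.0067,0.1,68.6,0.45],[0.659,-0.0067,0.004,68.6,0.45],[0.659,-0.0067,0.16,68.6,0],[0.5353,-0.383,0.12,84.7,0]]' '[0.5375,-0.3591,0.12,84.7]'
python3 -c "
from h import *
im=snapshot('top');c=cam('top')
for o in segs(im,c): print(*o[:6],o[7])"
```

```text
clock: 24.0
ee_pos: [0.4549, 0.2376, 0.0862]
eef_rot: [0.649, 0.761, -0.0, -0.0]
force: [0.3, 0.1, -0.0]
opening: 0.0385
finger_force: 0.0
clock: 24.5
ee_pos: [0.4556, 0.2381, 0.1726]
eef_rot: [0.649, 0.761, 0.001, 0.001]
force: [-0.4, -0.6, -0.8]
opening: 0.0382
finger_force: 0.0
tw [0.0, 0.0, -0.226] tr [-0.16, -0.039, 0.048] h 0.45 rows 4
tw [0.0, 0.0, -0.226] tr [-0.125, -0.107, 0.048] h 0.45 rows 4
tw [0.0, 0.0, -0.226] tr [-0.062, -0.152, 0.048] h 0.45 rows 4
tw [0.0, 0.0, 0.0] tr [0.0, 0.0, 0.192] h 0.45 rows 3
tw [0.0, 0.0, 0.0] tr [0.0, 0.0, -0.312] h 0 rows 4
tw [0.0, 0.0, 0.024] tr [-0.103, -0.304, 0.04] h 0 rows 4
tw [0.0, 0.0, 0.024] tr [-0.118, -0.299, 0.04] h 0 rows 4
tw [0.0, 0.0, 0.0] tr [0.0, 0.0, 0.18] h 0 rows 2
tw [0.0, 0.0, 0.0] tr [0.0, 0.0, -0.18] h 0.4 rows 2
B
tw [0.0, 0.0, -0.061] tr [0.002, 0.236, 0.02] h 0.45 rows 3
tw [0.0, 0.0, -0.061] tr [-0.028, 0.234, 0.02] h 0.45 rows 3
tw [0.0, 0.0, 0.0] tr [0.0, 0.0, 0.192] h 0.45 rows 3
tw [0.0, 0.0, 0.0] tr [0.0, 0.0, -0.312] h 0 rows 4
tw [0.0, 0.0, 0.061] tr [0.064, -0.252, 0.04] h 0 rows 3
tw [0.0, 0.0, 0.061
[... 257 characters left out ...]
ows 3
tw [0.0, 0.0, 0.124] tr [0.155, -0.177, 0.04] h 0 rows 3
D
tw [0.0, 0.0, 0.067] tr [-0.088, 0.362, 0.02] h 0.45 rows 4
tw [0.0, 0.0, 0.067] tr [-0.037, 0.371, 0.02] h 0.45 rows 4
tw [0.0, 0.0, 0.0] tr [0.0, 0.0, 0.192] h 0.45 rows 3
tw [0.0, 0.0, 0.0] tr [0.0, 0.0, -0.312] h 0 rows 4
tw [0.0, 0.0, -0.067] tr [-0.022, -0.395, 0.04] h 0 rows 5
tw [0.0, 0.0, -0.067] tr [0.033, -0.395, 0.04] h 0 rows 5
stick 0.4006 -0.001 0.4 0.077 0.007 [277. 338.]
tile 0.5572 -0.006 0.5 0.038 0.036 [280. 250.]
stick 0.5323 -0.2744 -1.2 0.143 0.009 [426. 265.]
stick 0.5617 -0.0768 9.1 0.088 0.008 [319. 249.]
stick 0.6613 -0.1588 24.6 0.088 0.01 [363. 195.]
stick 0.659 -0.0067 -21.2 0.088 0.009 [281. 196.]
```

The stick near (281,317) has been knocked toward the robot. I re-measure it with a larger window.

```bash
python3 - <<'E'
from h import *
from plan import plan
im=snapshot('top');c=cam('top')
for o in segs(im,c,(250,300,420,420)):
    print(*o[:6],o[7])
    if o[0]=='stick' and .07<o[4]<.1:
        x,y,a=o[1],o[2],o[3]+90
        if o[1]<.42: plan([[x,y,.1,a,.45],[x,y,.004,a,.45],[x,y,.16,a,0],[.5419,-.3114,.12,84.7,0]])
E
```

```text
stick 0.3953 -0.0001 0.4 0.087 0.009 [276. 340.]
tw [0.0, 0.0, -0.226] tr [-0.15, -0.064, 0.047] h 0.45 rows 4
tw [0.0, 0.0, -0.226] tr [-0.105, -0.125, 0.047] h 0.45 rows 4
tw [0.0, 0.0, -0.226] tr [-0.036, -0.159, 0.047] h 0.45 rows 4
tw [0.0, 0.0, 0.0] tr [0.0, 0.0, 0.192] h 0.45 rows 3
tw [0.0, 0.0, 0.0] tr [0.0, 0.0, -0.312] h 0 rows 4
tw [0.0, 0.0, 0.024] tr [-0.144, -0.312, 0.04] h 0 rows 4
tw [0.0, 0.0, 0.024] tr [-0.16, -0.305, 0.04] h 0 rows 4
```

```bash
python3 -m jog '{"twist":[[0,0,-0.226],[0,0,-0.226],[0,0,-0.226],[0,0,-0.226]],"travel":[[-0.15,-0.064,0.047],[-0.15,-0.064,0.047],[-0.15,-0.064,0.047],[-0.15,-0.064,0.047]],"hand":[0.45,0.45,0.45,0.45]}' | head -2
python3 -m jog '{"twist":[[0,0,-0.226],[0,0,-0.226],[0,0,-0.226],[0,0,-0.226]],"travel":[[-0.105,-0.125,0.047],[-0.105,-0.125,0.047],[-0.105,-0.125,0.047],[-0.105,-0.125,0.047]],"hand":[0.45,0.45,0.45,0.45]}' | head -2
python3 -m jog '{"twist":[[0,0,-0.226],[0,0,-0.226],[0,0,-0.226],[0,0,-0.226],[0,0,-0.226]],"travel":[[-0.036,-0.159,0.047],[-0.036,-0.159,0.047],[-0.036,-0.159,0.047],[-0.036,-0.159,0.047],[-0.036,-0.159,0.047]],"hand":[0.45,0.45,0.45,0.45,0.45]}' | head -3
python3 -m jog '{"twist":[[0,0,0],[0,0,0],[0,0,0],[0,0,0],[0,0,0]],"travel":[[0,0,0.06],[0,0,0.12],[0,0,0.17],[0,0,0.192],[0,0,0.192]],"hand":[0.45,0.45,0.45,0.45,0.45]}'
python3 -m jog '{"twist":[[0,0,0],[0,0,0],[0,0,0],[0,0,0],[0,0,0]],"travel":[[0,0,0],[0,0,0],[0,0,0],[0,0,0],[0,0,0]],"hand":[0,0,0,0,0]}' 40
python3 -m jog '{"twist":[[0,0,0],[0,0,0],[0,0,0],[0,0,0]],"travel":[[0,0,-0.08],[0,0,-0.16],[0,0,-0.24],[0,0,-0.312]],"hand":[0,0,0,0]}'
python3 -m jog '{"twist":[[0,0,0.024],[0,0,0.024],[0,0,0.024],[0,0,0.024]],"travel":[[-0.144,-0.312,0.04],[-0.144,-0.312,0.04],[-0.144,-0.312,0.04],[-0.144,-0.312,0.04]],"hand":[0,0,0,0]}' |head -2
python3 -m jog '{"twist":[[0,0,0.024],[0,0,0.024],[0,0,0.024],[0,0,0.024],[0,0,0.024]],"travel":[[-0.16,-0.305,0.04],[-0.16,-0.305,0.04],[-0.16,-0.305,0.04],[-0.16,-0.305,0.04],[-0.16,-0.305,0.04]],"hand":[0,0,0,0,0]}'
```

```text
clock: 25.0
ee_pos: [0.4337, 0.1575, 0.1457]
clock: 25.4
ee_pos: [0.4141, 0.0784, 0.1222]
clock: 25.9
ee_pos: [0.3951, 0.0002, 0.0995]
eef_rot: [-0.003, 1.0, 0.0, -0.002]
clock: 26.4
ee_pos: [0.3944, 0.0009, 0.0033]
eef_rot: [-0.004, 1.0, 0.0, -0.003]
force: [-0.7, -0.2, 0.1]
opening: 0.0383
finger_force: 0.0
clock: 26.9
ee_pos: [0.3979, 0.0003, 0.0068]
eef_rot: [-0.004, 1.0, -0.0, 0.002]
force: [0.1, 0.9, 6.6]
opening: 0.0081
finger_force: 39.8
clock: 27.3
ee_pos: [0.3963, 0.0004, 0.1634]
eef_rot: [-0.004, 1.0, -0.0, 0.001]
force: [0.0, 0.9, -0.6]
opening: 0.0079
finger_force: 39.0
clock: 27.7
ee_pos: [0.4705, -0.158, 0.1412]
clock: 28.2
ee_pos: [0.5435, -0.3134, 0.1205]
eef_rot: [0.048, 0.999, -0.0, -0.0]
force: [-0.7, 0.3, -0.1]
opening: 0.008
finger_force: 39.1
```

```bash
python3 -m jog '{"twist":[[0,0,0],[0,0,0],[0,0,0],[0,0,0]],"travel":[[0,0,0.07],[0,0,0.14],[0,0,0.18],[0,0,0.18]],"hand":[0,0,0,0]}'
python3 -m jog '{"twist":[[0,0,0],[0,0,0],[0,0,0]],"travel":[[0,0,0],[0,0,0],[0,0,0]],"hand":[0.35,0.35,0.35]}'
python3 -m jog '{"twist":[[0,0,0],[0,0,0],[0,0,0],[0,0,0]],"travel":[[0,0,-0.08],[0,0,-0.18],[0,0,-0.18],[0,0,-0.18]],"hand":[0.45,0.45,0.45,0.45]}'
python3 -m jog '{"twist":[[0,0,-0.061],[0,0,-0.061],[0,0,-0.061]],"travel":[[0.002,0.236,0.02],[0.002,0.236,0.02],[0.002,0.236,0.02]],"hand":[0.45,0.45,0.45]}' |head -2
python3 -m jog '{"twist":[[0,0,-0.061],[0,0,-0.061],[0,0,-0.061],[0,0,-0.061],[0,0,-0.061]],"travel":[[-0.028,0.234,0.02],[-0.028,0.234,0.02],[-0.028,0.234,0.02],[-0.028,0.234,0.02],[-0.028,0.234,0.02]],"hand":[0.45,0.45,0.45,0.45,0.45]}' 
python3 plan.py '[[0.5617,-0.0767,0.004,99.4,0.45]]'
python3 -m jog '{"twist":[[0,0,0],[0,0,0],[0,0,0],[0,0,0],[0,0,0]],"travel":[[0,0,0.06],[0,0,0.12],[0,0,0.17],[0,0,0.192],[0,0,0.192]],"hand":[0.45,0.45,0.45,0.45,0.45]}'
python3 -m jog '{"twist":[[0,0,0],[0,0,0],[0,0,0],[0,0,0],[0,0,0]],"travel":[[0,0,0],[0,0,0],[0,0,0],[0,0,0],[0,0,0]],"hand":[0,0,0,0,0]}' 40
python3 -m jog '{"twist":[[0,0,0],[0,0,0],[0,0,0],[0,0,0]],"travel":[[0,0,-0.08],[0,0,-0.16],[0,0,-0.24],[0,0,-0.312]],"hand":[0,0,0,0]}'
python3 -m jog '{"twist":[[0,0,0.061],[0,0,0.061],[0,0,0.061]],"travel":[[0.064,-0.252,0.04],[0.064,-0.252,0.04],[0.064,-0.252,0.04]],"hand":[0,0,0]}' |head -2
python3 -m jog '{"twist":[[0,0,0.061],[0,0,0.061],[0,0,0.061],[0,0,0.061],[0,0,0.061]],"travel":[[0.031,-0.258,0.04],[0.031,-0.258,0.04],[0.031,-0.258,0.04],[0.031,-0.258,0.04],[0.031,-0.258,0.04]],"hand":[0,0,0,0,0]}'
```

```text
clock: 28.6
ee_pos: [0.5401, -0.3079, 0.0272]
eef_rot: [0.046, 0.999, 0.002, -0.004]
force: [0.6, 0.6, -0.6]
opening: 0.0077
finger_force: 39.1
clock: 28.9
ee_pos: [0.5444, -0.3113, 0.0336]
eef_rot: [0.046, 0.999, -0.001, 0.002]
force: [0.5, 0.5, -0.2]
opening: 0.0301
finger_force: 0.0
clock: 29.3
ee_pos: [0.5449, -0.3118, 0.1253]
eef_rot: [0.046, 0.999, -0.002, 0.003]
force: [1.4, -0.2, -0.6]
opening: 0.0382
finger_force: 0.0
clock: 29.6
ee_pos: [0.5517, -0.1893, 0.1093]
clock: 30.1
ee_pos: [0.5627, -0.0758, 0.1008]
eef_rot: [-0.082, 0.997, -0.0, -0.0]
force: [0.1, 0.3, -0.0]
opening: 0.0384
finger_force: 0.0
tw [0.0, 0.0, 0.0] tr [0.002, -0.001, 0.194] h 0.45 rows 3
clock: 30.6
ee_pos: [0.5614, -0.0765, 0.0034]
eef_rot: [-0.081, 0.997, 0.0, -0.002]
force: [0.3, 0.3, -0.1]
opening: 0.0384
finger_force: 0.0
clock: 31.1
ee_pos: [0.5645, -0.0762, 0.0072]
eef_rot: [-0.082, 0.997, -0.001, 0.002]
force: [-0.3, -1.3, 5.5]
opening: 0.0078
finger_force: 39.7
clock: 31.5
ee_pos: [0.5629, -0.0754, 0.1634]
eef_rot: [-0.082, 0.997, -0.0, 0.0]
force: [0.5, -0.5, -0.8]
opening: 0.0074
finger_force: 39.0
clock: 31.8
ee_pos: [0.5513, -0.2072, 0.1415]
clock: 32.3
ee_pos: [0.5405, -0.3347, 0.1208]
eef_rot: [0.047, 0.999, 0.001, -0.0]
force: [-0.2, 0.2, -0.8]
opening: 0.0081
finger_force: 39.1
```

Now I release B, pick C and carry it to the box.

```bash
python3 -m jog '{"twist":[[0,0,0],[0,0,0],[0,0,0],[0,0,0]],"travel":[[0,0,0.07],[0,0,0.14],[0,0,0.18],[0,0,0.18]],"hand":[0,0,0,0]}' | head -2
python3 -m jog '{"twist":[[0,0,0],[0,0,0],[0,0,0]],"travel":[[0,0,0],[0,0,0],[0,0,0]],"hand":[0.35,0.35,0.35]}'
python3 -m jog '{"twist":[[0,0,0],[0,0,0],[0,0,0],[0,0,0]],"travel":[[0,0,-0.08],[0,0,-0.18],[0,0,-0.18],[0,0,-0.18]],"hand":[0.45,0.45,0.45,0.45]}' | head -2
python3 -m jog '{"twist":[[0,0,-0.248],[0,0,-0.248],[0,0,-0.248],[0,0,-0.248],[0,0,-0.248]],"travel":[[-0.21,0.374,0.04],[-0.21,0.374,0.04],[-0.21,0.374,0.04],[-0.21,0.374,0.04],[-0.21,0.374,0.04]],"hand":[0.45,0.45,0.45,0.45,0.45]}' 
python3 -m jog '{"twist":[[0,0,0],[0,0,0],[0,0,0],[0,0,0],[0,0,0]],"travel":[[0,0,0.06],[0,0,0.12],[0,0,0.17],[0,0,0.192],[0,0,0.192]],"hand":[0.45,0.45,0.45,0.45,0.45]}'
python3 -m jog '{"twist":[[0,0,0],[0,0,0],[0,0,0],[0,0,0],[0,0,0]],"travel":[[0,0,0],[0,0,0],[0,0,0],[0,0,0],[0,0,0]],"hand":[0,0,0,0,0]}' 40
python3 -m jog '{"twist":[[0,0,0],[0,0,0],[0,0,0],[0,0,0]],"travel":[[0,0,-0.08],[0,0,-0.16],[0,0,-0.24],[0,0,-0.312]],"hand":[0,0,0,0]}'
python3 -m jog '{"twist":[[0,0,0.124],[0,0,0.124],[0,0,0.124]],"travel":[[0.195,-0.131,0.04],[0.195,-0.131,0.04],[0.195,-0.131,0.04]],"hand":[0,0,0]}' |head -2
python3 -m jog '{"twist":[[0,0,0.124],[0,0,0.124],[0,0,0.124],[0,0,0.124],[0,0,0.124]],"travel":[[0.155,-0.177,0.04],[0.155,-0.177,0.04],[0.155,-0.177,0.04],[0.155,-0.177,0.04],[0.155,-0.177,0.04]],"hand":[0,0,0,0,0]}'
```

```text
clock: 32.7
ee_pos: [0.5387, -0.3311, 0.0274]
clock: 33.0
ee_pos: [0.5422, -0.3352, 0.0337]
eef_rot: [0.046, 0.999, -0.001, 0.002]
force: [0.5, 0.4, 0.8]
opening: 0.0298
finger_force: 0.0
clock: 33.4
ee_pos: [0.5426, -0.3359, 0.1254]
clock: 33.9
ee_pos: [0.6634, -0.1539, 0.0993]
eef_rot: [-0.214, 0.977, 0.001, -0.001]
force: [-0.3, 0.2, 0.1]
opening: 0.0386
finger_force: 0.0
clock: 34.4
ee_pos: [0.6604, -0.1579, 0.0024]
eef_rot: [-0.212, 0.977, 0.001, -0.002]
force: [-0.4, -0.2, -0.0]
opening: 0.0385
finger_force: 0.0
clock: 34.9
ee_pos: [0.664, -0.1588, 0.0074]
eef_rot: [-0.212, 0.977, -0.001, 0.001]
force: [-0.5, -0.6, 5.9]
opening: 0.0079
finger_force: 39.8
clock: 35.3
ee_pos: [0.6627, -0.158, 0.1633]
eef_rot: [-0.212, 0.977, -0.0, 0.0]
force: [1.2, 0.4, 0.3]
opening: 0.0078
finger_force: 39.0
clock: 35.6
ee_pos: [0.5987, -0.2604, 0.1406]
clock: 36.1
ee_pos: [0.5396, -0.3579, 0.1212]
eef_rot: [0.046, 0.999, 0.0, 0.0]
force: [0.1, 0.7, 0.4]
opening: 0.0077
finger_force: 39.1
```

```bash
python3 -m jog '{"twist":[[0,0,0],[0,0,0],[0,0,0],[0,0,0]],"travel":[[0,0,0.07],[0,0,0.14],[0,0,0.18],[0,0,0.18]],"hand":[0,0,0,0]}' | head -2
python3 -m jog '{"twist":[[0,0,0],[0,0,0],[0,0,0]],"travel":[[0,0,0],[0,0,0],[0,0,0]],"hand":[0.35,0.35,0.35]}'
python3 -m jog '{"twist":[[0,0,0],[0,0,0],[0,0,0],[0,0,0]],"travel":[[0,0,-0.08],[0,0,-0.18],[0,0,-0.18],[0,0,-0.18]],"hand":[0.45,0.45,0.45,0.45]}' | head -2
python3 -m jog '{"twist":[[0,0,0.067],[0,0,0.067],[0,0,0.067],[0,0,0.067]],"travel":[[-0.088,0.362,0.02],[-0.088,0.362,0.02],[-0.088,0.362,0.02],[-0.088,0.362,0.02]],"hand":[0.45,0.45,0.45,0.45]}' | head -2
python3 -m jog '{"twist":[[0,0,0.067],[0,0,0.067],[0,0,0.067],[0,0,0.067],[0,0,0.067]],"travel":[[-0.037,0.371,0.02],[-0.037,0.371,0.02],[-0.037,0.371,0.02],[-0.037,0.371,0.02],[-0.037,0.371,0.02]],"hand":[0.45,0.45,0.45,0.45,0.45]}' 
python3 -m jog '{"twist":[[0,0,0],[0,0,0],[0,0,0],[0,0,0],[0,0,0]],"travel":[[0,0,0.06],[0,0,0.12],[0,0,0.17],[0,0,0.192],[0,0,0.192]],"hand":[0.45,0.45,0.45,0.45,0.45]}'
python3 -m jog '{"twist":[[0,0,0],[0,0,0],[0,0,0],[0,0,0],[0,0,0]],"travel":[[0,0,0],[0,0,0],[0,0,0],[0,0,0],[0,0,0]],"hand":[0,0,0,0,0]}' 40
python3 -m jog '{"twist":[[0,0,0],[0,0,0],[0,0,0],[0,0,0]],"travel":[[0,0,-0.08],[0,0,-0.16],[0,0,-0.24],[0,0,-0.312]],"hand":[0,0,0,0]}'
python3 -m jog '{"twist":[[0,0,-0.067],[0,0,-0.067],[0,0,-0.067],[0,0,-0.067],[0,0,-0.067]],"travel":[[-0.022,-0.395,0.04],[-0.022,-0.395,0.04],[-0.022,-0.395,0.04],[-0.022,-0.395,0.04],[-0.022,-0.395,0.04]],"hand":[0,0,0,0,0]}' |head -2
python3 -m jog '{"twist":[[0,0,-0.067],[0,0,-0.067],[0,0,-0.067],[0,0,-0.067],[0,0,-0.067]],"travel":[[0.033,-0.395,0.04],[0.033,-0.395,0.04],[0.033,-0.395,0.04],[0.033,-0.395,0.04],[0.033,-0.395,0.04]],"hand":[0,0,0,0,0]}'
```

```text
clock: 36.5
ee_pos: [0.5382, -0.3548, 0.0274]
clock: 36.8
ee_pos: [0.5409, -0.359, 0.0337]
eef_rot: [0.046, 0.999, -0.001, 0.002]
force: [-0.3, -0.6, -0.4]
opening: 0.03
finger_force: 0.0
clock: 37.2
ee_pos: [0.5411, -0.3596, 0.1254]
clock: 37.6
ee_pos: [0.5994, -0.1792, 0.1098]
clock: 38.1
ee_pos: [0.6605, -0.0015, 0.0996]
eef_rot: [0.183, 0.983, 0.0, -0.001]
force: [0.4, -0.4, 0.5]
opening: 0.0385
finger_force: 0.0
clock: 38.6
ee_pos: [0.6584, -0.0064, 0.0025]
eef_rot: [0.186, 0.983, -0.0, -0.003]
force: [0.0, -0.2, -0.2]
opening: 0.0384
finger_force: 0.0
clock: 39.1
ee_pos: [0.6622, -0.0062, 0.0074]
eef_rot: [0.185, 0.983, 0.0, 0.002]
force: [-0.8, -0.9, 6.5]
opening: 0.008
finger_force: 39.8
clock: 39.5
ee_pos: [0.6607, -0.0058, 0.1634]
eef_rot: [0.185, 0.983, 0.0, 0.0]
force: [1.0, 0.3, -0.1]
opening: 0.0077
finger_force: 39.0
clock: 40.0
ee_pos: [0.5966, -0.1984, 0.1404]
clock: 40.5
ee_pos: [0.5353, -0.3863, 0.1205]
eef_rot: [0.049, 0.999, -0.0, -0.001]
force: [-0.1, 0.7, -0.3]
opening: 0.0076
finger_force: 39.2
```

```bash
python3 -m jog '{"twist":[[0,0,0],[0,0,0],[0,0,0],[0,0,0],[0,0,0]],"travel":[[0,0,0],[0,0,0.07],[0,0,0.14],[0,0,0.18],[0,0,0.18]],"hand":[0,0,0,0,0]}' | head -2
python3 -m jog '{"twist":[[0,0,0],[0,0,0],[0,0,0]],"travel":[[0,0,0],[0,0,0],[0,0,0]],"hand":[0.25,0.25,0.25]}'
python3 -m jog '{"twist":[[0,0,0],[0,0,0],[0,0,0],[0,0,0]],"travel":[[0,0,-0.08],[0,0,-0.18],[0,0,-0.28],[0,0,-0.28]],"hand":[0.25,0.25,0.25,0.25]}' | head -2
python3 -m jog '{"twist":[[0,0,0],[0,0,0],[0,0,0],[0,0,0],[0,0,0]],"travel":[[0.2,0.4,-0.2],[0.2,0.4,-0.2],[0.2,0.4,-0.2],[0.2,0.4,-0.2],[0.2,0.4,-0.2]],"hand":[0.25,0.25,0.25,0.25,0.25]}'
python3 -c "
from h import *
im=snapshot('top');save(im[100:400],'end_top'); save(snapshot('side'),'end_side')
for o in segs(im,cam('top'),(190,100,400,400)): print(*o[:6],o[7])"
```

```text
clock: 41.0
ee_pos: [0.5359, -0.3781, 0.0271]
clock: 41.3
ee_pos: [0.5388, -0.3828, 0.0337]
eef_rot: [0.046, 0.999, -0.001, 0.001]
force: [0.4, -0.6, -0.4]
opening: 0.0217
finger_force: 0.0
clock: 41.7
ee_pos: [0.5418, -0.3858, 0.1837]
clock: 42.2
ee_pos: [0.4556, -0.1723, 0.2736]
eef_rot: [0.046, 0.999, -0.0, 0.002]
force: [0.3, 1.0, -0.3]
opening: 0.0214
finger_force: 0.0
tile 0.5572 -0.006 0.5 0.038 0.036 [280. 250.]
```

View pics/end_top.png

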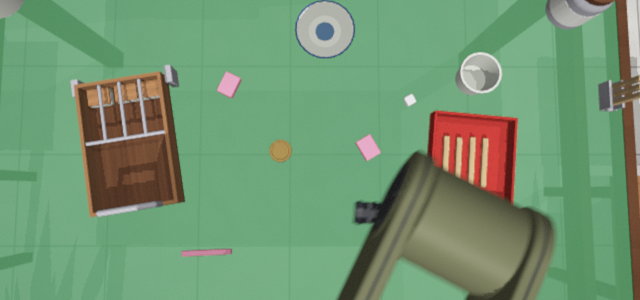

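View pics/end_side.png

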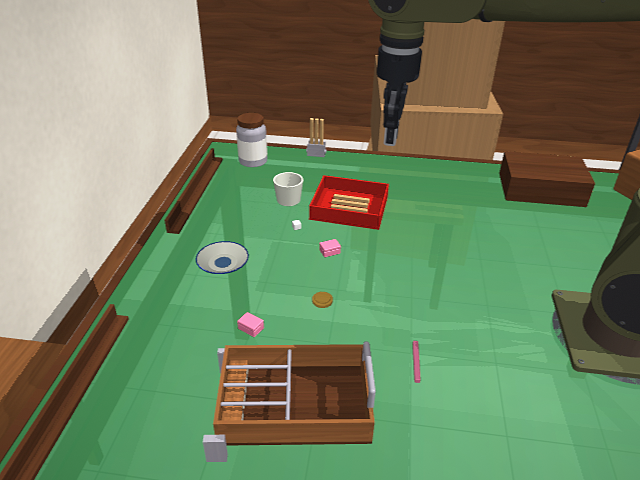

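The final pictures show four sticks inside the red box (447–486,160 in the top crop) and three tiles against the far wall under the guard (side image about (233,375)). The tray is level, everything else is in place, and no loose sticks or tiles remain on the table.

```bash
python3 -m jog '{"twist":[[0,0,0],[0,0,0]],"travel":[[0,0,0],[0,0,0]],"hand":[0.25,0.25]}' | head -2; python3 -c "
from bench import sign_off
print(sign_off())"
```

```text
clock: 42.5
ee_pos: [0.4563, -0.1743, 0.2712]
the job is handed in; nothing more can be done
None
```

The job is handed in (no verdict came back): all three tiles are under the guard in the level tray, all four loose sticks are in the red box, and the marker, die, saucer, teacup and clip sticks look undisturbed in the final pictures.

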